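# Set up a cleaner refill: bottle under the nozzle, safety cap off

### The arm

A 7-joint arm with a two-finger parallel gripper is mounted at the origin on the work surface. World frame = base frame: x ahead of the robot, y to its left, z up, the work surface at z = 0. Lengths are in m, angles in rad, forces in N, time in s.
With the tool pointing down it reaches from about 0.4 to 0.875 m from the base axis. Payload 6.5 kg.
Tool frame: the origin (TCP) lies at the very end of the fingers, on their centre line; the grasp point (between the pads) lies 19 mm behind it (hold_point_z is the distance from the TCP to the grasp point, in m); z points along the fingers, x is the direction in which the jaws open and shut, and the axes are right-handed (so a half turn about z gives the same grasp; the last joint's range is limited). The gripper opens to 85 mm and grips with 20 to 120 N. Pads are 22 mm wide; open, the fingers measure 114 mm over their backs; the gripper's body (76 mm by 85 mm) begins 54 mm behind the grasp point. The pads swing forward as they close: fully open they stand 13 mm farther back than shut.
Start: joints at [-1.249, 0.536, -0.004, 1.538, 0.003, 1.067, -0.071], TCP at [0.246, 0.602, 0.231] pointing down, gripper open.
Joint ranges: [-2.7, 2.7], [-0.37, 2.16], [-1.27, 1.26], [0.24, 2.4], [-1.31, 4.45], [0.19, 1.91], [-2.76, 2.76]. Speed limits (rad/s): [2.39, 2.39, 3.14, 3.14, 3.14, 3.14, 3.14].

### API

Orientations are given as a unit quaternion [w, x, y, z].
In Python, from cell import state, read_camera, calibration, sign_off, spot_in, hold_point_z gives the robot as it stands. The module is installed in compiled form; this text tells all that it offers.
- The arm moves only by the tool step_arm, never from a script. Its arguments are lists of equal length, an entry for each row: "translation": the shift along the tool's x, y, z in m, a list of three; "spin": the turn about the tool's z in rad. In form: {"translation": [[dx, dy, dz], ...], "spin": [spin, ...]}. A call has 1 to 10 rows; each row shifts and turns the commanded pose from where the row before left it, along the tool's axes as they then stand; what a row does not reach is not made up. A row lasts 1/8 s, in which the tool goes at most 62.5 mm and 10.7 degrees, less where a joint would pass 70% of its speed; a pose out of reach is approached as far as the arm can. A call with a gripper value outside its range is refused whole. "fingers" is the gripper's target within -1 to 1 (fully open at 1, half-way at 0, shut at -1), set as the call begins (left out, the last holds). The fingers move at their own pace and stop on an object; "newtons" is the grip in N (left out, the last holds). Time passes only in rows, so rows that do not move let the fingers close. It gives the time, the measured TCP pose, the force and the opening at its end, in the units of the state.
- state(): the state, without advancing time (a new reading comes with each control period).
- read_camera(name): name is "scene" or "top" or "wrist"; returns the picture (384x512x3 uint8, red, green, blue); there is no depth.
- calibration(name): a dict with "camera_matrix" (3x3 intrinsics, pixels), "D" ([k1, k2, p1, p2, k3] as OpenCV has them; the pictures are not rectified), "world_to_cam" (4x4, takes a point from world to camera coordinates); the wrist camera has in their place "mount" (4x4, takes a point from camera to tool coordinates, whose origin is the TCP and whose axes are the tool frame's). Camera axes: x right, y down, z forward; pixel columns grow to the right and rows downward; lengths in m; the calibration is good to about 2 mm. A picture is of the moment at which its call begins: read the wrist's pose just before it. calibration takes no time and is no camera call.
- sign_off(): hands the job in, once; it reports no verdict.
Trained networks look in the newest picture that a camera, given by its name, has taken for a name from the list of things; names that differ only in an ending like _2 or _b are one class to them, and where a whole thing is asked for, a point or a joint stands for the part that bears it (a point fixed in the world has none). Each returns a list of dicts, best first, with "score" (0 to 1); they miss things now and then, are a little off and sometimes report something else, mostly with a low value. They report only what shows in the picture. A call takes as long as a camera call.
- spot_in(camera, label): "location" ([column, row] in pixels, amid what is visible of it).
The state is a dict: "clock": time; "q": joint angles; "qd": joint speeds; "joint_torque": joint torques, N m; "eef_pos": TCP position; "eef_rot": TCP orientation; "contact_force": force on the tool from outside, world axes, zero at the start; "ft_torque": the same for the moment, N m; "gripper_width": opening from 0.0 (shut) to 1.0 (fully open).
Only numpy, scipy, OpenCV 4.12 (cv2) and the standard library are available. Lean on these libraries where they do the work, as an engineer would, in place of code of your own. Each camera call takes 0.05 s, during which the arm holds its last target. There are 200 camera calls.

### The job

Set up the refill at the break-room counter: slide the sledge along its track until the open mouth of the empty spray bottle sits centred right under the fixed water nozzle. Then press the cleaner jug's safety cap down, twist it anticlockwise while it is down until it is free, and lift it off. Finish while still holding the cap level in the gripper, about 8 cm straight above the jug's neck, with the spray bottle still under the nozzle; leave the other things on the counter alone.

Things in the scene. Friction and masses are not known exactly. Their poses are not given: they have to be found in the camera images.
- nozzle (a point): lower tip of the fixed water nozzle: a thin vertical steel tube, 9 mm in diameter, 165 mm above the counter, at the end of a swan-neck pipe (highest point 255 mm) from a post standing 135 mm behind it on the far side of the track. Fixed.
- mouth (a point): centre of the open mouth (28 mm outside diameter, 149 mm above the counter) of the white empty spray bottle without its trigger, 70 mm in diameter, clipped onto the sledge. The track leads it straight beneath the nozzle: the horizontal line from mouth to nozzle is the direction and the distance to slide.
- sledge: grey carrier, 290 mm long, 120 mm deep, on a straight level track across in front of the robot; origin under its middle, x across the track, away from the robot, y along it, from spray bottle to jug. It takes about 6 N to slide, stays where it is left, and cannot turn or lift. Bottle axis at y = -85 mm, jug axis at y = +85 mm.
- grip (a point): a point in the sledge's upright grey grip tab on its robot side, 95 mm in front of the sledge's origin, 74 mm above the counter. The tab is 14 mm thick along the track, 26 mm deep across it; its top is 15 mm above this point, its foot 48 mm below. Axes as the sledge.
- neck (a point): centre of the top of the jug's neck, under the cap, 170.5 mm above the counter. The white cleaner jug (90 mm in diameter, shoulder 142 mm above the counter, loop handle behind) is clipped onto the sledge and cannot turn. In the middle of the neck a spring liner disc stands 6.5 mm higher. Axes as the sledge.
- cap: the jug's white round push-and-turn cap: 58 mm in diameter, 32 mm tall, about 30 g, gripped round its side from above. Origin at the centre of its lower rim, z up; closed, the rim is 150 mm and the top 182 mm above the counter, 8 mm clear over the jug's shoulder. Two inner lugs lock it in notches of the neck; in the first moment of turning clockwise it meets a stop.
- cap_top (a point): centre of the cap's top. The liner pushes the cap up with 5 N at rest, 8 N when 6 mm down; it must be held 4 mm or more down (it bottoms at 6.5 mm) to turn. Turn anticlockwise seen from above, held down for the first 45 degrees; it then lifts straight off anywhere between 45 and 135 degrees from the start (aim for about 80).
- mug: bystander: white ceramic mug, 80 mm in diameter, 95 mm tall, origin under its centre
- bowl: bystander: green plastic bowl, 150 mm in diameter, 55 mm tall, origin under its centre
- soap: bystander: green dish-soap bottle, 60 mm in diameter, 190 mm tall. Origin under its centre; beside or behind the track
- tumbler: bystander: steel tumbler with black lid, 72 mm in diameter, 170 mm tall. Origin under its centre; beside or behind the track
- can: bystander: drinks can, 66 mm in diameter, 100 mm tall. Origin under its centre; beside or behind the track
- jar: bystander: glass jar with black lid, 70 mm in diameter, 100 mm tall, origin under its centre
- spoon: bystander: spoon lying on the counter, origin under its middle

How it is judged:
By the outcome, as a careful person would: the job done as asked, in the order asked, and still so for the second after the job is handed in, while the arm keeps its last pose, push and grip.
It also fails if it takes over 51 s, if anything falls off the work surface, if the arm or the gripper's body presses on something with over 40 N, if the wrist force passes 120 N, or if a joint passes its speed limit or range.

## Working session

There is one attempt and no reset: what is moved stays moved. The work goes in short steps, Python scripts to look and compute and a tool call to move; the robot and the scene stay as the last step left them, time stands still between calls to the robot, and variables do not carry over. Pictures are saved under pics/ and viewed, about 8 in all and at most 12, crops included, and the job is handed in when it is done.

Besides the shell and the picture viewer there is one more tool, called after "Call:" as name(argument=value, ...), one argument or row to a line, values as JSON. step_arm: Moves the arm, as the interface text tells. Its arguments: {"type":"object","properties":{"translation":{"type":"array","items":{"type":"array","items":{"type":"number"}}},"spin":{"type":"array","items":{"type":"number"}},"fingers":{"type":"number"},"newtons":{"type":"number"}},"required":["translation","spin"]}

```bash
mkdir -p pics
cat > h.py <<'E'
import numpy as np, cv2
from cell import *
from scipy.spatial.transform import Rotation as R
def cam(name, s=None):
    c=calibration(name); K=np.array(c["camera_matrix"]);D=np.array(c["D"],float)
    if "mount" in c:
        s=s or state(); T=np.eye(4);q=s["eef_rot"];T[:3,:3]=R.from_quat([q[1],q[2],q[3],q[0]]).as_matrix();T[:3,3]=s["eef_pos"]
        M=np.linalg.inv(T@np.array(c["mount"]))
    else: M=np.array(c["world_to_cam"])
    return K,D,M
def ray(px,C):
    K,D,M=C; p=cv2.undistortPoints(np.array([[px]],float),K,D)[0,0]
    d=M[:3,:3].T@np.array([p[0],p[1],1]); o=-M[:3,:3].T@M[:3,3]; return o,d/np.linalg.norm(d)
def atz(px,z,C):
    o,d=ray(px,C); return o+d*(z-o[2])/d[2]
def proj(P,C):
    K,D,M=C; return cv2.projectPoints(np.array(P,float).reshape(-1,3),cv2.Rodrigues(M[:3,:3])[0],M[:3,3],K,D)[0].reshape(-1,2)
def save(name,img,sc=1):
    cv2.imwrite("pics/"+name,cv2.resize(img[:,:,::-1],None,fx=sc,fy=sc,interpolation=cv2.INTER_CUBIC))
E
python3 - <<'E'
from h import *
np.set_printoptions(precision=4,suppress=True)
s=state(); print(s["clock"],s["eef_pos"],s["eef_rot"],hold_point_z if not callable(hold_point_z) else hold_point_z())
Z=dict(nozzle=.165,mouth=.149,grip=.074,neck=.1705,cap_top=.182,cap=.166,sledge=.02,soap=.1,tumbler=.09,can=.05,mug=.05,bowl=.03,jar=.05,spoon=0)
for n in ["scene","top"]:
    im=read_camera(n); save(n+"0.png",im,1.5 if n=="top" else 1.5); C=cam(n)
    print(n,"cam at",-C[2][:3,:3].T@C[2][:3,3])
    for k,z in Z.items():
        if n=="scene" and k in("soap","tumbler","can","mug","bowl","jar","spoon"): continue
        for r in spot_in(n,k)[:2]: print(k,round(r["score"],2),np.round(r["location"],1),atz(r["location"],z,C)[:2])
E
```

```text
0.0 [0.2456 0.6012 0.2304] [ 0.0005  0.8301  0.5576 -0.0007] 0.0187
scene cam at [ 1.0782 -0.6648  1.1031]
nozzle 0.8 [268.5 238.7] [ 0.6999 -0.1382]
mouth 0.73 [246.6 236.9] [ 0.6432 -0.1604]
grip 0.85 [246.3 236.5] [ 0.6074 -0.1201]
neck 0.7 [313.3 158.7] [0.6336 0.1802]
neck 0.61 [247.2 238.2] [ 0.6568 -0.174 ]
cap_top 0.56 [261.9 184.3] [ 0.5785 -0.0079]
cap_top 0.56 [314.8 157.5] [0.6399 0.1769]
cap 0.53 [257.8 185.1] [ 0.5622 -0.0062]
cap 0.44 [245.8 236. ] [ 0.6474 -0.1684]
sledge 0.84 [244.6 234.5] [ 0.5739 -0.0889]
sledge 0.19 [259.9 185.3] [0.488 0.1  ]
top cam at [ 0.4133 -0.0066  1.2619]
nozzle 0.73 [239.6 180. ] [0.554  0.0516]
nozzle 0.2 [310.8 120.7] [ 0.721  -0.1393]
mouth 0.55 [295.1 178.9] [ 0.5616 -0.0986]
grip 0.65 [292.5 176.6] [ 0.5782 -0.0972]
grip 0.36 [166.4 168.4] [0.5963 0.271 ]
neck 0.78 [292.9 177.9] [ 0.5613 -0.0909]
cap_top 0.7 [311.2 121.4] [ 0.7143 -0.1383]
cap_top 0.64 [263.2 170.6] [ 0.5779 -0.0111]
cap 0.89 [260.8 170.8] [ 0.5797 -0.0048]
sledge 0.59 [291.7 176.8] [ 0.585  -0.0989]
soap 0.58 [310.3 122.3] [ 0.7344 -0.1457]
tumbler 0.95 [167.3 170.9] [0.5866 0.2643]
can 0.86 [240.3 134.1] [0.7076 0.0588]
mug 0.9 [171.7 223.4] [0.4371 0.2546]
bowl 0.62 [156.9 280.5] [0.2679 0.2976]
jar 0.66 [372.4 166.3] [ 0.6171 -0.3397]
jar 0.61 [260.6 172.7] [ 0.5916 -0.0041]
spoon 0.7 [350.8 238. ] [ 0.4017 -0.2839]
spoon 0.68 [294.  175.5] [ 0.592  -0.1075]
```

View pics/scene0.png

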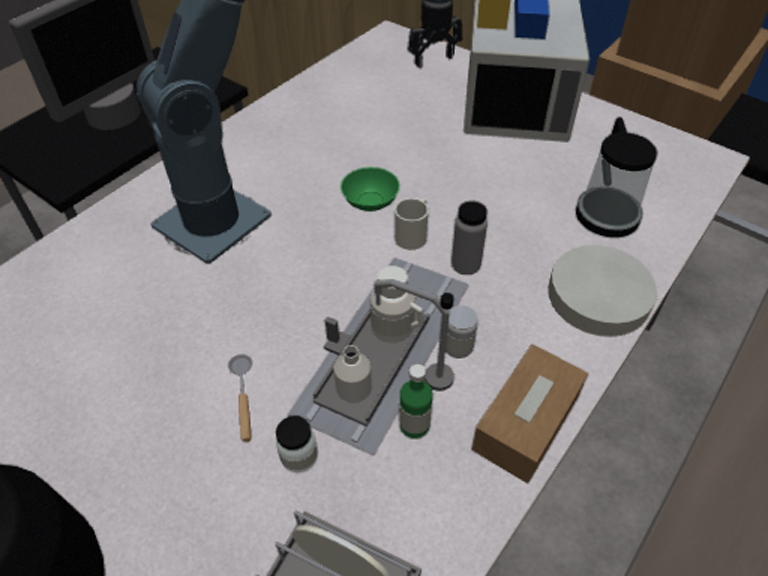

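View pics/top0.png

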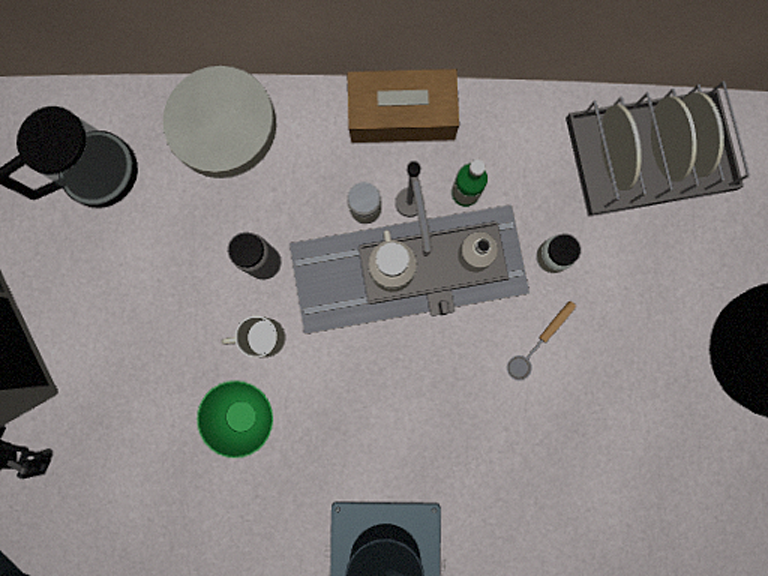

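The scene picture shows the bottle mouth at about (234,235), the tab at (222,216), and the nozzle tip near (253,201) in original pixels. In the top picture the mouth is at (322,164), the nozzle at (285,167), the tab at (296,204) and the cap at (261,172). The networks' mouth and nozzle labels were partly wrong, so I'll enlarge both views.

Run:
```python
import cv2, numpy as np
from h import *
a=read_camera("scene");b=read_camera("top")
A=cv2.resize(a[165:265,205:305,::-1],(400,400)[::1],interpolation=cv2.INTER_CUBIC)
B=cv2.resize(b[120:220,230:330,::-1],(400,400),interpolation=cv2.INTER_CUBIC)
cv2.imwrite("pics/m1.png",np.clip(np.hstack([A,B]).astype(float)*1.4,0,255).astype(np.uint8))
```

```text
(no output)
```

View pics/m1.png

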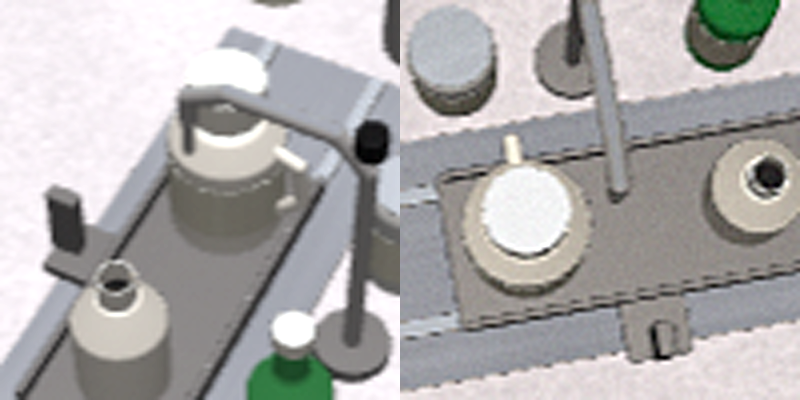

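The left (scene) crop shows the mouth at (119,277) and nozzle tip at (188,151). The right (top) crop shows the mouth at (369,173), nozzle end at (219,194), cap top at (126,210) and tab at about (256,326), all in crop pixels.

Run:
```python
from h import *
np.set_printoptions(precision=4,suppress=True)
S=cam("scene");T=cam("top")
f=lambda c,o:[o[0]+(c[0]+.5)/4-.5,o[1]+(c[1]+.5)/4-.5]
sc=lambda *c:f(c,(205,165)); tp=lambda *c:f(c,(230,120))
print("mouth",atz(sc(119,277),.149,S),atz(tp(369,173),.149,T))
print("nozzle",atz(sc(188,151),.165,S),atz(tp(220,195),.165,T))
print("captop",atz(tp(126,210),.182,T),atz(sc(226,74),.182,S))
print("tabtop",atz(sc(64,192),.089,S),atz(tp(258,325),.089,T))
# track direction: rails in the top image (sledge edges, z~.03)
for z,p in [(.03,tp(70,326)),(.03,tp(400,267)),(.03,tp(38,181)),(.03,tp(400,117)),(0.02,[302/1.5,331/1.5]),(0.02,[528/1.5,293/1.5])]: print(atz(p,z,T)[:2])
```

```text
mouth [ 0.6107 -0.1727  0.149 ] [ 0.6073 -0.172   0.149 ]
nozzle [ 0.5878 -0.0678  0.165 ] [ 0.5876 -0.0688  0.165 ]
captop [ 0.5737 -0.0057  0.182 ] [ 0.574  -0.0056  0.182 ]
tabtop [ 0.4989 -0.1071  0.089 ] [ 0.5062 -0.1013  0.089 ]
[0.5079 0.0349]
[ 0.5565 -0.2133]
[0.6173 0.0613]
[ 0.6718 -0.2135]
[0.4474 0.1718]
[ 0.5313 -0.2837]
```

Two views agree: mouth (.609,-.172), nozzle (.588,-.068), cap (.574,-.006), track yaw about 11.4°, slide about 0.106 m. The tab should be near (.498,-.108). I'll turn the tool first, then fly over.

Call:
step_arm(
  translation=[
    [0,0,0],
    [0,0,0],
    [0,0,0],
    [0,0,0],
    [0,0,0],
    [0,0,0],
    [0,0,0],
    [0,0,0],
    [0,0,0],
    [0,0,0],
  ],
  spin=[0.1825,0.1825,0.1825,0.1825,0.1825,0.1825,0.1825,0.1825,0.1825,0.1825],
  fingers=1,
)

```text
clock: 2.5
eef_pos: [0.2457, 0.6018, 0.2313]
eef_rot: [-0.0, 0.948, -0.318, -0.0]
contact_force: [0.4, -0.6, 1.1]
gripper_width: 0.997
```

Call:
step_arm(
  translation=[
    [0,0,0],
    [0,0,0],
    [0,0,0],
    [0,0,0],
  ],
  spin=[0.1825,0.1825,0.1825,0.1825],
)

```text
clock: 3.0
eef_pos: [0.2456, 0.6018, 0.2313]
eef_rot: [0.0, 0.772, -0.636, -0.0]
contact_force: [0.4, -0.1, -0.5]
gripper_width: 0.998
```

Call:
step_arm(
  translation=[
    [0.0466,-0.0067,0],
    [0.0466,-0.0067,0],
    [0.0466,-0.0067,0],
    [0.0466,-0.0067,0],
    [0.0466,-0.0067,0],
    [0.0466,-0.0067,0],
    [0.0466,-0.0067,0],
    [0.0466,-0.0067,0],
  ],
  spin=[0,0,0,0,0,0,0,0],
)

```text
clock: 4.0
eef_pos: [0.3724, 0.2456, 0.2316]
eef_rot: [-0.0, 0.774, -0.633, -0.0]
contact_force: [1.2, -0.1, -0.2]
gripper_width: 1.001
```

Call:
step_arm(
  translation=[
    [0.0466,-0.0067,0],
    [0.0466,-0.0067,0],
    [0.0466,-0.0067,0],
    [0.0466,-0.0067,0],
    [0.0466,-0.0067,0],
    [0.0466,-0.0067,0],
    [0.0466,-0.0067,0],
    [0.0466,-0.0067,0],
    [0,0,0],
  ],
  spin=[0,0,0,0,0,0,0,0,0],
)

```text
clock: 5.12
eef_pos: [0.4986, -0.1123, 0.2318]
eef_rot: [0.0, 0.772, -0.636, 0.001]
contact_force: [-0.6, -0.0, 0.5]
gripper_width: 1.0
```

Check from near with the wrist camera.

Run:
```python
from h import *
np.set_printoptions(precision=4,suppress=True)
s=state(); im=read_camera("wrist"); C=cam("wrist",s)
print(s["eef_pos"],"tool x",2*np.degrees(np.arctan2(s["eef_rot"][2],s["eef_rot"][1])), "cam",-C[2][:3,:3].T@C[2][:3,3],s["q"])
for k,z in dict(grip=.085,mouth=.149,nozzle=.165,cap_top=.182).items():
    for r in spot_in("wrist",k)[:2]: print(k,round(r["score"],2),np.round(r["location"]),atz(r["location"],z,C)[:2])
print("expected tab",proj([[.4984,-.1078,.089]],C),"mouth",proj([[.609,-.172,.149]],C))
save("w1.png",im,1.5)
```

```text
[ 0.4986 -0.1123  0.2318] tool x -78.96335360865771 cam [ 0.5687 -0.0977  0.3754] [-0.5374  0.392   0.8504  1.9386 -0.3544  0.965  -0.8974]
grip 0.67 [263.  91.] [ 0.5836 -0.1007]
grip 0.51 [193.  69.] [ 0.5908 -0.0284]
mouth 0.9 [265.  89.] [ 0.5818 -0.101 ]
nozzle 0.71 [192.  70.] [ 0.5845 -0.0473]
cap_top 0.58 [129.  70.] [ 0.5756 -0.01  ]
expected tab [[254.3619 174.4261]] mouth [[361.7056  72.3374]]
```

View pics/w1.png

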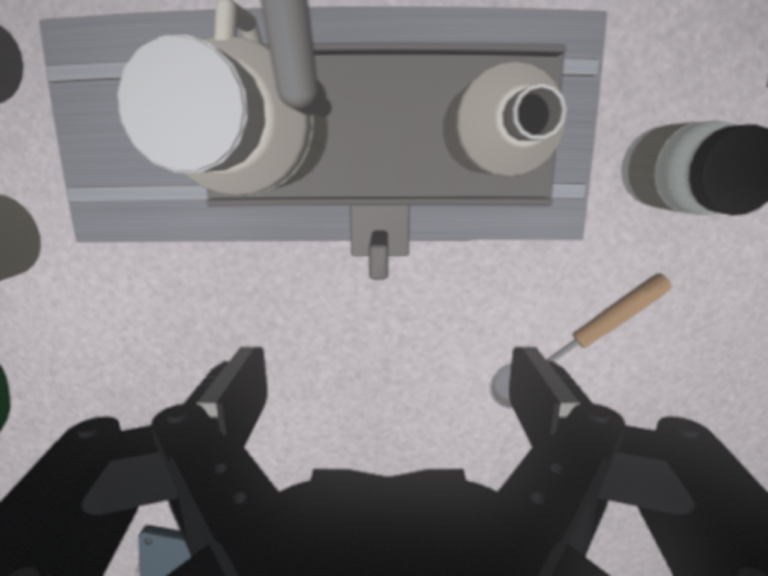

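The wrist view shows the tab top at about (252.5,175), mouth at (359,73.5), nozzle tip at about (205,70) and cap at (122,69); the tab is within 2 px of the estimate.

Run:
```python
from h import *
np.set_printoptions(precision=4,suppress=True)
s=state();C=cam("wrist",s)
f=lambda a,b,z:atz([a/1.5-.17,b/1.5-.17],z,C)
g=f(379,264,.089);m=f(538,111,.149);n=f(307,98,.165);c=f(183,104,.182)
e=f(551,204,.03)-f(210,204,.03)
yaw=lambda d:np.degrees(np.arctan2(-d[0],d[1]))
print(g,m,n,c,"yaw mc",yaw(c-m),np.linalg.norm(c-m),"mn",yaw(n-m),np.linalg.norm((n-m)[:2]),"edge",yaw(-e))
q=s["eef_rot"];Rm=R.from_quat([q[1],q[2],q[3],q[0]]).as_matrix()
d=np.array([g[0],g[1],.055])-s["eef_pos"]; print("tool shift to grip",Rm.T@d)
```

```text
[ 0.4957 -0.0998  0.089 ] [ 0.607  -0.1625  0.149 ] [ 0.5876 -0.0487  0.165 ] [0.5736 0.0016 0.182 ] yaw mc 11.494865499007684 0.17064761708661286 mn 9.628188031157217 0.1154420408000131 edge 11.458335752101815
tool shift to grip [-0.0068  0.0009  0.1762]
```

Run:
```python
from h import *
np.set_printoptions(precision=4,suppress=True)
s=state();C=cam("wrist",s)
print(s["clock"],s["eef_pos"],s["eef_rot"],C[0][0],C[1],calibration("wrist")["mount"])
p=proj([[.4984,-.1078,.089]],C)[0];print(p,atz(p,.089,C))
s2=state();print(s2["eef_pos"],s2["eef_rot"])
```

```text
5.375 [ 0.498  -0.1064  0.2312] [-0.0002  0.7745 -0.6326 -0.0004] [277.0375   0.     258.3657] [-0.0576  0.      0.      0.      0.    ] [[ 1.     -0.0008 -0.     -0.0005]
 [ 0.0008  0.96    0.2799 -0.0717]
 [-0.0002 -0.2799  0.96   -0.1436]
 [ 0.      0.      0.      1.    ]]
[260.3357 174.8926] [ 0.4984 -0.1078  0.089 ]
[ 0.498  -0.1064  0.2312] [-0.0002  0.7745 -0.6326 -0.0004]
```

The arm had still been settling at picture time; corrected, it stands within about 1 mm of the tab. Descend and grip.

Call:
step_arm(
  translation=[
    [0,0,0.022],
    [0,0,0.022],
    [0,0,0.022],
    [0,0,0.022],
    [0,0,0.022],
    [0,0,0.022],
    [0,0,0.022],
    [0,0,0.022],
    [0,0,0],
    [0,0,0],
  ],
  spin=[0,0,0,0,0,0,0,0,0,0],
)

```text
clock: 6.62
eef_pos: [0.4986, -0.1075, 0.056]
eef_rot: [-0.0, 0.774, -0.633, 0.0]
contact_force: [0.6, 0.3, 0.6]
gripper_width: 0.997
```

Call:
step_arm(
  translation=[
    [0,0,0],
    [0,0,0],
    [0,0,0],
    [0,0,0],
    [0,0,0],
    [0,0,0],
    [0,0,0],
    [0,0,0],
  ],
  spin=[0,0,0,0,0,0,0,0],
  fingers=-1,
  newtons=50,
)

```text
clock: 7.62
eef_pos: [0.4982, -0.1075, 0.0555]
eef_rot: [-0.0, 0.774, -0.634, -0.0]
contact_force: [-1.4, 2.4, 4.9]
gripper_width: 0.158
```

Call:
step_arm(
  translation=[
    [-0.005,0,0],
    [-0.012,0,0],
    [-0.012,0,0],
    [-0.012,0,0],
    [-0.012,0,0],
    [-0.012,0,0],
    [-0.012,0,0],
    [-0.012,0,0],
    [-0.008,0,0],
    [0,0,0],
  ],
  spin=[0,0,0,0,0,0,0,0,0,0],
)

```text
clock: 8.88
eef_pos: [0.4796, -0.0127, 0.0555]
eef_rot: [-0.0, 0.774, -0.633, 0.0]
contact_force: [1.8, -0.9, 3.0]
gripper_width: 0.154
```

Run:
```python
from h import *
s=state();print(s["eef_pos"],s["contact_force"],s["gripper_width"])
a=read_camera("scene");b=read_camera("top");c=read_camera("wrist")
f=lambda i,x,y,w:cv2.resize(i[y:y+w,x:x+w,::-1],(400,400),interpolation=cv2.INTER_CUBIC)
cv2.imwrite("pics/m2.png",np.clip(np.hstack([f(a,225,175,50),f(b,255,135,50)])*1.4,0,255).astype(np.uint8))
```

```text
[ 0.47955062 -0.01269557  0.05553589] [ 1.80527184 -0.91053152  3.0325157 ] 0.15403961137342959
```

View pics/m2.png

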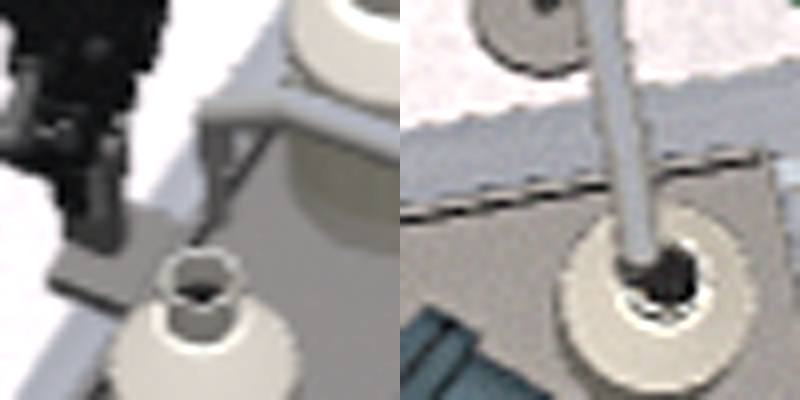

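Scene crop: mouth at (202,277), nozzle tip at (211,232). Top crop: mouth at about (265,282), tip at (238,262).

Run:
```python
from h import *
np.set_printoptions(precision=4,suppress=True)
S=cam("scene");T=cam("top")
f=lambda c,o:[o[0]+(c[0]+.5)/8-.5,o[1]+(c[1]+.5)/8-.5]
u=np.array([-.196,.981])
for C,m,n,o in((S,(202,277),(211,231),(225,175)),(T,(267,281),(238,260),(255,135))):
    M=atz(f(m,o),.149,C)[:2];N=atz(f(n,o),.165,C)[:2];d=N-M;print(M,N,"along",d@u,"across",d@[.981,.196])
    # where nozzle tip would appear if mouth centred for several distances
m0=np.array([.6085,-.1722]);print("pred mouth",m0+[-.0186,.0948])
```

```text
[ 0.5908 -0.0804] [ 0.5887 -0.072 ] along 0.008620077847183648 across -0.0004890882078717546
[ 0.5866 -0.0788] [ 0.5911 -0.0679] along 0.00979914698774878 across 0.006534265315411885
pred mouth [ 0.5899 -0.0774]
```

Call:
step_arm(
  translation=[
    [-0.003,0,0],
    [-0.003,0,0],
    [-0.003,0,0],
    [0,0,0],
    [0,0,0],
  ],
  spin=[0,0,0,0,0],
)

```text
clock: 9.65
eef_pos: [0.4781, -0.0049, 0.0555]
eef_rot: [-0.0, 0.774, -0.634, 0.001]
contact_force: [2.7, -4.1, 2.5]
gripper_width: 0.154
```

Run:
```python
from h import *
s=state();print(s["eef_pos"],s["contact_force"],s["gripper_width"])
a=read_camera("scene");b=read_camera("top")
f=lambda i,x,y,w:cv2.resize(i[y:y+w,x:x+w,::-1],(400,400),interpolation=cv2.INTER_CUBIC)
cv2.imwrite("pics/m3.png",np.clip(np.hstack([f(a,232,185,40),f(b,265,148,40)])*1.4,0,255).astype(np.uint8))
```

```text
[ 0.47806201 -0.00492223  0.05553666] [ 2.73544904 -4.1194651   2.52142327] 0.15418999394045296
```

View pics/m3.png

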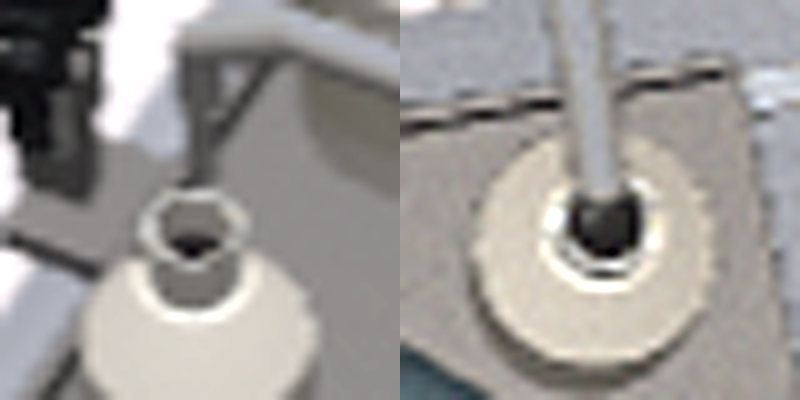

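Run:
```python
from h import *
np.set_printoptions(precision=4,suppress=True)
u=np.array([-.196,.981,0])
for n,m,tip,o in(("scene",(194,228),(202,186),(232,185)),("top",(202,228),(199,199),(265,148))):
    C=cam(n);f=lambda c:[o[0]+(c[0]+.5)/10-.5,o[1]+(c[1]+.5)/10-.5]
    M=atz(f(m),.149,C);N=atz(f(tip),.165,C);print(n,M[:2],N[:2],"along",(N-M)@u,"across",(N-M)@[.981,.196,0])
    b=M+[0,0,.016]
    for e in(0,.004):print("crop px of tip if nozzle is",e,"ahead",(proj([b+e*u],C)[0]-o+.5)*10-.5, "tube at z=.2:",(proj([b+e*u+[0,0,.035]],C)[0]-o+.5)*10-.5)
```

```text
scene [ 0.5892 -0.0732] [ 0.5898 -0.0698] along 0.0031887455686235894 across 0.0012298475496048688
crop px of tip if nozzle is 0 ahead [192.9798 192.3742] tube at z=.2: [190.6774 111.8887]
crop px of tip if nozzle is 0.004 ahead [199.4208 182.5115] tube at z=.2: [197.2677 101.9619]
top [ 0.5847 -0.0701] [ 0.5901 -0.0683] along 0.0007052006889836587 across 0.005671299072321255
crop px of tip if nozzle is 0 ahead [205.4782 219.0137] tube at z=.2: [213.4446 198.4307]
crop px of tip if nozzle is 0.004 ahead [190.8947 221.6368] tube at z=.2: [198.3911 201.1348]
```

The two views say 1–4 mm are still missing, so I'll nudge 2.5 mm, then release and look from close with the wrist camera directly in front of the nozzle.

Call:
step_arm(
  translation=[
    [-0.0025,0,0],
    [0,0,0],
    [0,0,0],
  ],
  spin=[0,0,0],
)

```text
clock: 10.12
eef_pos: [0.4775, -0.0023, 0.0555]
eef_rot: [-0.0, 0.774, -0.634, 0.001]
contact_force: [4.3, -3.3, 2.6]
gripper_width: 0.154
```

Call:
step_arm(
  translation=[
    [0,0,0],
    [0,0,0],
    [0,0,0],
    [0,0,0],
    [0,0,-0.02],
    [0,0,-0.04],
    [0,0,-0.04],
    [0,0,-0.02],
    [0,0,0],
  ],
  spin=[0,0,0,0,0,0,0,0,0],
  fingers=1,
)

```text
clock: 11.25
eef_pos: [0.4776, -0.0013, 0.1764]
eef_rot: [-0.001, 0.774, -0.633, 0.001]
contact_force: [-0.1, 0.5, 0.5]
gripper_width: 0.999
```

Call:
step_arm(
  translation=[
    [0.02,0,0],
    [0.025,0,0],
    [0.02,0,0],
    [0,0,0],
    [0,0,0],
    [0,0,0],
  ],
  spin=[0,0,0,0,0,0],
)

```text
clock: 12.0
eef_pos: [0.4893, -0.0642, 0.1749]
eef_rot: [0.0, 0.774, -0.633, -0.0]
contact_force: [-0.7, -0.3, -0.2]
gripper_width: 1.0
```

Run:
```python
from h import *
np.set_printoptions(precision=4,suppress=True)
s=state();im=read_camera("wrist");C=cam("wrist",s)
print(s["eef_pos"],s["eef_rot"])
M=[.588,-.071]
print(proj([M+[.149],M+[.165]],C))
for k in("mouth","nozzle"):print(k,[(round(r["score"],2),np.round(r["location"],1)) for r in spot_in("wrist",k)[:2]])
cv2.imwrite("pics/w2full.png",im[:,:,::-1]); save("w2.png",im[:200,130:396],3)
```

```text
[ 0.4893 -0.0642  0.1749] [ 0.      0.7743 -0.6329 -0.0004]
[[305.244   62.5581]
 [310.2808  58.0235]]
mouth [(0.56, array([187.2,  82.5]))]
nozzle [(0.73, array([368.6,  85.9])), (0.17, array([  1. , 287.4]))]
```

View pics/w2.png

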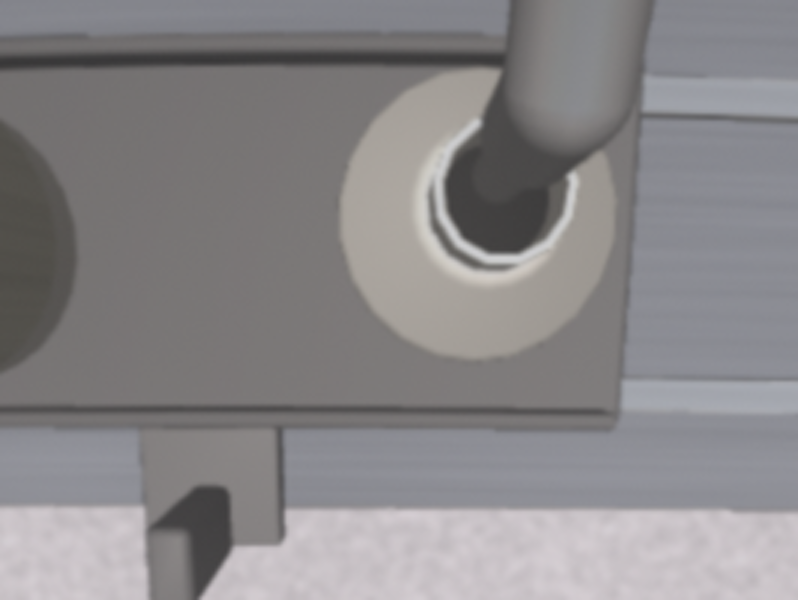

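The wrist crop shows the mouth rim circle centred at about (506.5,193.5) with radius 72, and the tube's lower end centred at about (497,178).

Run:
```python
from h import *
np.set_printoptions(precision=4,suppress=True)
s=dict(eef_pos=[.4893,-.0642,.1749],eef_rot=[0,.7743,-.6329,-.0004]);C=cam("wrist",s)
u=np.array([-.196,.981,0]);f=lambda a,b:[130+(a+.5)/3-.5,(b+.5)/3-.5]
M=atz(f(506.5,193.5),.149,C);N=atz(f(497,178),.165,C);d=N-M
print(M,N,"along",d@u,"across",d@[.981,.196,0])
for e in(-.003,0,.003,.006):
    b=M+[0,0,.016]+e*u; print(e,((proj([b],C)[0]-[130,0])+.5)*3-.5)
# rim radius fit check
a=np.linspace(0,6.28,9);P=M+.014*np.c_[np.cos(a),np.sin(a),0*a];p=((proj(P,C)-[130,0])+.5)*3-.5;print(p.min(0),p.max(0))
J=M+.17*u;print("jug cap",J)
print(state()["eef_pos"])
```

```text
[ 0.5863 -0.0674  0.149 ] [ 0.5859 -0.0635  0.165 ] along 0.003877290140430124 across 0.00034895628766695
-0.003 [536.8263 180.5941]
0 [519.4307 180.3903]
0.003 [502.014  180.2065]
0.006 [484.5787 180.0427]
[434.6805 116.0481] [577.4007 268.4101]
jug cap [0.553  0.0994 0.149 ]
[ 0.4895 -0.0647  0.1752]
```

Exactly 3.9 mm remain along the track (across 0.3 mm). Regrasp and shift.

Call:
step_arm(
  translation=[
    [-0.02,0,0],
    [-0.025,0,0],
    [-0.02,0,0],
    [0,0,0],
    [0,0,0.03],
    [0,0,0.04],
    [0,0,0.03],
    [0,0,0.02],
    [0,0,0],
    [0,0,0],
  ],
  spin=[0,0,0,0,0,0,0,0,0,0],
)

```text
clock: 13.4
eef_pos: [0.4774, -0.0024, 0.056]
eef_rot: [-0.0, 0.774, -0.634, 0.001]
contact_force: [0.0, 0.1, 0.1]
gripper_width: 1.003
```

Call:
step_arm(
  translation=[
    [0,0,0],
    [0,0,0],
    [0,0,0],
    [0,0,0],
    [0,0,0],
    [0,0,0],
    [0,0,0],
  ],
  spin=[0,0,0,0,0,0,0],
  fingers=-1,
  newtons=50,
)

```text
clock: 14.28
eef_pos: [0.4769, -0.0018, 0.0556]
eef_rot: [-0.0, 0.774, -0.634, 0.0]
contact_force: [-2.1, -0.8, 5.5]
gripper_width: 0.155
```

Call:
step_arm(
  translation=[
    [-0.002,0,0],
    [-0.002,0,0],
    [0,0,0],
    [0,0,0],
  ],
  spin=[0,0,0,0],
)

```text
clock: 14.78
eef_pos: [0.4763, 0.0011, 0.0556]
eef_rot: [0.0, 0.773, -0.634, 0.001]
contact_force: [-0.9, -4.8, 5.3]
gripper_width: 0.156
```

Call:
step_arm(
  translation=[
    [-0.0008,0,0],
    [0,0,0],
  ],
  spin=[0,0],
)

```text
clock: 15.02
eef_pos: [0.4761, 0.002, 0.0556]
eef_rot: [0.0, 0.773, -0.634, 0.001]
contact_force: [0.1, -4.0, 5.6]
gripper_width: 0.156
```

Call:
step_arm(
  translation=[
    [0,0,0],
    [0,0,0],
    [0,0,0],
    [0,0,0],
    [0,0,-0.02],
    [0,0,-0.04],
    [0,0,-0.04],
    [0,0,-0.02],
    [0,0,0],
  ],
  spin=[0,0,0,0,0,0,0,0,0],
  fingers=1,
)

```text
clock: 16.15
eef_pos: [0.4767, 0.0034, 0.1764]
eef_rot: [-0.001, 0.774, -0.633, 0.001]
contact_force: [-0.4, 0.0, -0.3]
gripper_width: 1.001
```

Call:
step_arm(
  translation=[
    [0.02,0,0],
    [0.025,0,0],
    [0.02,0,0],
    [0,0,0],
    [0,0,0],
    [0,0,0],
  ],
  spin=[0,0,0,0,0,0],
)

```text
clock: 16.9
eef_pos: [0.4884, -0.0595, 0.175]
eef_rot: [0.0, 0.774, -0.633, -0.0]
contact_force: [0.5, -0.8, -0.9]
gripper_width: 0.999
```

Run:
```python
from h import *
s=state();im=read_camera("wrist");C=cam("wrist",s)
print(s["eef_pos"],s["eef_rot"])
save("w3.png",im[:200,130:396],3)
```

```text
[ 0.4883569  -0.05953747  0.17495506] [ 4.06283384e-05  7.74255973e-01 -6.32872431e-01 -4.17133678e-04]
```

View pics/w3.png

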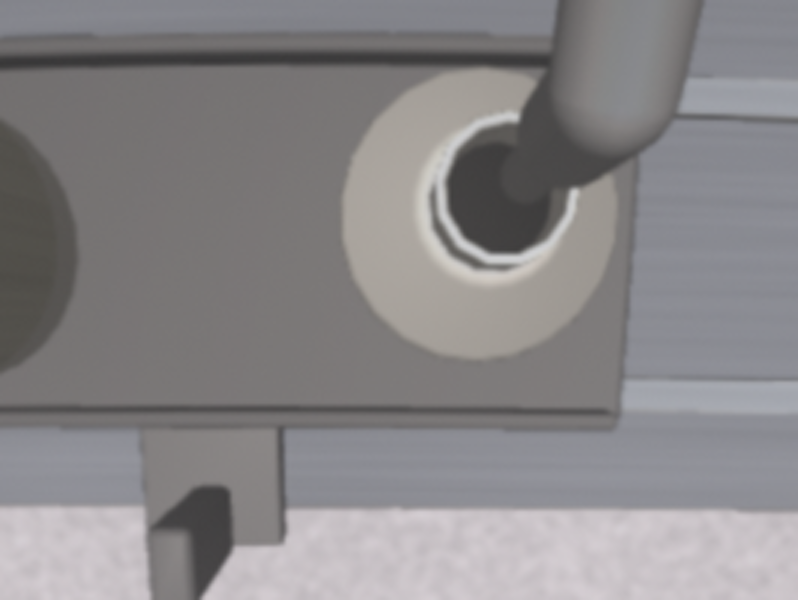

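Now the mouth is centred within about 1.3 mm of the tip (tip at (527,178) against 519 ideal). Cap centre by both estimates: (.552,.104). Rise, move over the cap and pre-spin 30° clockwise so the fingers stay away from the handle.

Call:
step_arm(
  translation=[
    [0,0,-0.035],
    [0,0,-0.035],
    [-0.0295,-0.019,0],
    [-0.0295,-0.019,0],
    [-0.0295,-0.019,0],
    [-0.0295,-0.019,0],
    [-0.0295,-0.019,0],
    [0,0,0],
    [0,0,0],
    [0,0,0],
  ],
  spin=[0,0,0,0,0,0,0,0.175,0.175,0.175],
)

```text
clock: 18.2
eef_pos: [0.5523, 0.1035, 0.2451]
eef_rot: [-0.0, -0.581, 0.814, 0.0]
contact_force: [0.0, 0.1, -0.2]
gripper_width: 0.998
```

Call:
step_arm(
  translation=[
    [0,0,0],
    [0,0,0],
  ],
  spin=[0,0],
)

```text
clock: 18.45
eef_pos: [0.5525, 0.1031, 0.2452]
eef_rot: [-0.0, -0.584, 0.811, 0.0]
contact_force: [-0.4, 0.5, 0.2]
gripper_width: 0.999
```

Run:
```python
from h import *
np.set_printoptions(precision=4,suppress=True)
s=state();im=read_camera("wrist");C=cam("wrist",s)
print(s["eef_pos"],s["q"],2*np.degrees(np.arctan2(s["eef_rot"][2],s["eef_rot"][1])))
for k in("cap_top","cap"):print(k,[(round(r["score"],2),np.round(r["location"],1),atz(r["location"],.182,C)) for r in spot_in("wrist",k)[:2]])
print(proj([[.552,.104,.182]],C))
save("w4.png",im,1.2)
```

```text
[0.5525 0.1031 0.2452] [-0.9708  0.5362  0.9859  1.801  -0.5038  1.0808 -1.6955] 251.534588424269
cap_top [(0.63, array([258.6, 193.7]), array([0.5568, 0.1023, 0.182 ]))]
cap [(0.97, array([259.9, 194. ]), array([0.5562, 0.1014, 0.182 ]))]
[[258.4404 199.8488]]
```

View pics/w4.png

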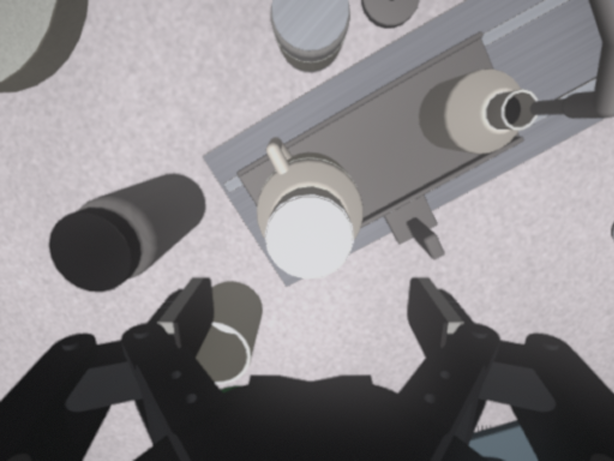

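The cap's white top is centred at (259,197), within 2 mm of the expected spot. Descend and grip.

Call:
step_arm(
  translation=[
    [0,0,0.02],
    [0,0,0.025],
    [0,0,0.025],
    [0,0,0.015],
    [0,0,0.006],
    [0,0,0],
    [0,0,0],
  ],
  spin=[0,0,0,0,0,0,0],
)

```text
clock: 19.48
eef_pos: [0.5532, 0.1027, 0.155]
eef_rot: [0.001, -0.583, 0.813, -0.0]
contact_force: [0.2, 0.6, -0.4]
gripper_width: 1.003
```

Call:
step_arm(
  translation=[
    [0,0,0],
    [0,0,0],
    [0,0,0],
    [0,0,0],
    [0,0,0],
  ],
  spin=[0,0,0,0,0],
  fingers=-1,
  newtons=60,
)

```text
clock: 20.1
eef_pos: [0.5529, 0.1028, 0.1546]
eef_rot: [0.0, -0.583, 0.813, -0.0]
contact_force: [-0.6, -0.2, 4.6]
gripper_width: 0.67
```

Run:
```python
from h import *
s=state();print(s["eef_pos"],s["contact_force"],s["ft_torque"],s["gripper_width"])
```

```text
[0.55291423 0.10282772 0.15455193] [-0.62723625 -0.17412737  4.6395489 ] [ 0.14155237  0.06952688 -0.02711318] 0.6701734437559436
```

Call:
step_arm(
  translation=[
    [0,0,0.003],
    [0,0,0.003],
    [0,0,0.001],
    [0,0,0],
    [0,0,0],
  ],
  spin=[0,0,0,0,0],
)

```text
clock: 20.72
eef_pos: [0.553, 0.1028, 0.1488]
eef_rot: [0.001, -0.583, 0.813, 0.001]
contact_force: [-5.1, 0.7, 19.1]
gripper_width: 0.665
```

Call:
step_arm(
  translation=[
    [0,0,0],
    [0,0,0],
    [0,0,0],
    [0,0,0],
    [0,0,0],
  ],
  spin=[-0.14,-0.14,-0.14,-0.14,-0.14],
)

```text
clock: 21.35
eef_pos: [0.555, 0.1035, 0.1489]
eef_rot: [-0.002, 0.827, -0.562, 0.002]
contact_force: [1.4, 1.6, 11.3]
gripper_width: 0.664
```

Call:
step_arm(
  translation=[
    [0,0,0],
    [0,0,0],
    [0,0,0],
    [0,0,0],
    [0,0,0],
    [0,0,0],
  ],
  spin=[-0.14,-0.14,-0.14,-0.14,-0.14,0],
)

```text
clock: 22.1
eef_pos: [0.5547, 0.1039, 0.1489]
eef_rot: [-0.002, 0.97, -0.245, 0.002]
contact_force: [-0.1, 2.1, 12.2]
gripper_width: 0.663
```

Run:
```python
from h import *
s=state();print(s["eef_pos"],s["contact_force"],s["ft_torque"],s["gripper_width"],s["q"],2*np.degrees(np.arctan2(s["eef_rot"][2],s["eef_rot"][1])))
im=read_camera("wrist");save("w5.png",im,1.2)
```

```text
[0.55470793 0.10394681 0.14894378] [-0.10065355  2.08929581 12.23876277] [0.54513846 0.07918379 0.02234456] 0.6625514251739261 [-0.64552266  0.53881222  0.50922831  1.86423818 -0.35052468  0.82266826
 -0.45099871] -28.356225015734267
```

View pics/w5.png

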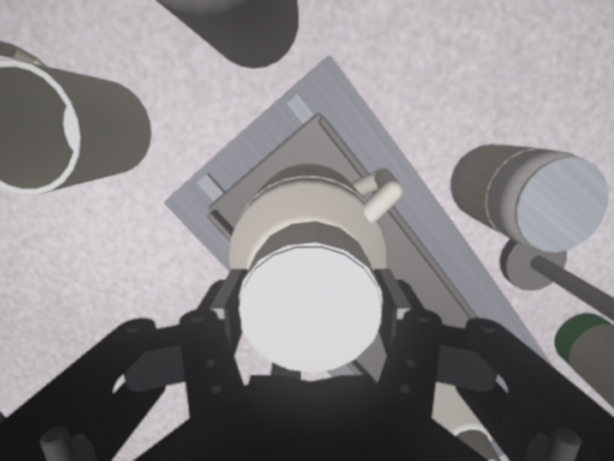

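Turned 80° while held down, with the cap still between both pads. Lift gently first.

Call:
step_arm(
  translation=[
    [0,0,-0.004],
    [0,0,-0.004],
    [0,0,-0.004],
    [0,0,-0.004],
    [0,0,0],
    [0,0,0],
  ],
  spin=[0,0,0,0,0,0],
)

```text
clock: 22.9
eef_pos: [0.5524, 0.1026, 0.1631]
eef_rot: [0.0, 0.969, -0.246, -0.0]
contact_force: [0.3, -0.4, -0.8]
gripper_width: 0.665
```

Free, with no pull. Lift on.

Call:
step_arm(
  translation=[
    [0,0,-0.01],
    [0,0,-0.015],
    [0,0,-0.015],
    [0,0,-0.015],
    [0,0,-0.015],
    [0,0,-0.012],
    [0,0,-0.01],
    [0,0,0],
    [0,0,0],
    [0,0,0],
  ],
  spin=[0,0,0,0,0,0,0,0,0,0],
)

```text
clock: 24.15
eef_pos: [0.5523, 0.1026, 0.2548]
eef_rot: [0.0, 0.969, -0.246, -0.0]
contact_force: [0.4, 0.2, -1.3]
gripper_width: 0.667
```

Run:
```python
from h import *
s=state();print(s["eef_pos"],s["contact_force"],s["gripper_width"],s["eef_rot"])
a=read_camera("scene");b=read_camera("top")
f=lambda i,x,y,w:cv2.resize(i[y:y+w,x:x+w,::-1],(400,400),interpolation=cv2.INTER_CUBIC)
cv2.imwrite("pics/m6.png",np.clip(np.hstack([f(a,215,135,100),f(a,232,185,40)])*1.4,0,255).astype(np.uint8))
```

```text
[0.55225742 0.1026269  0.25476045] [ 0.35802171  0.24762372 -1.27457312] 0.6671322614633474 [ 3.18939028e-04  9.69285477e-01 -2.45937772e-01 -4.17105544e-04]
```

View pics/m6.png

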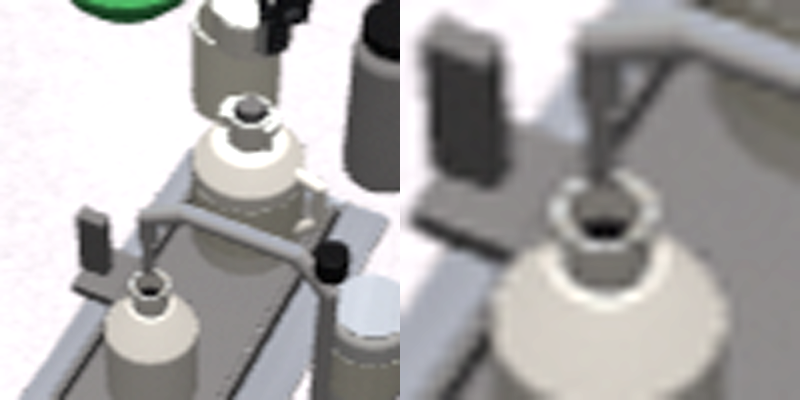

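The jug's neck is open and the cap is held above it; the bottle mouth is under the tip (mouth (204,214), tip (200,178) in the 10× crop, ideal about (203,178)). One quick numeric check, then I'll hand in.

Run:
```python
from h import *
C=cam("scene")
p=[215+250.5/4-.5,135+112.5/4-.5];m=[232+204.5/10-.5,185+214.5/10-.5]
print("neck",atz(p,.172,C),"mouth",atz(m,.149,C),"nozzle ~(.586,-.0635) / (.588,-.069)")
s=state();print(s["clock"],s["eef_pos"],s["gripper_width"]);sign_off()
```

```text
neck [0.5561851  0.09768559 0.172     ] mouth [ 0.58833086 -0.06741876  0.149     ] nozzle ~(.586,-.0635) / (.588,-.069)
24.25 [0.55239096 0.10261815 0.25490131] 0.6635073846285023
the job is handed in; nothing more can be done
```

The job is done and handed in at about 24 s of the 51 s allowed. I slid the sledge by its grip tab about 11 cm and corrected it once after a close wrist-camera look. Then I pressed the cap down about 6 mm, turned it 80° anticlockwise and lifted it off without any pull.

**Final state:** By the arm's reading, the cap's lower rim is about 8 cm above the jug's neck, held level in the gripper (about 56 mm opening). The last scene picture shows the neck uncovered.

**Bottle under the nozzle:** The close wrist view after the last slide put the mouth about 1.3 mm past centre. The last scene picture, taken after the cap came off, put the mouth 1.6 to 4.5 mm from the nozzle, depending on which earlier nozzle estimate I compare it with.

**Disagreement:** My last scene measurement of the neck was about 6 mm from the gripper's position. That was read by eye from a coarse crop, roughly 1–2 px, so I took it as measuring error and did not correct for it.

**Bystanders:** No unexpected contact forces appeared in the readings, and nothing looked disturbed in the pictures I viewed.

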